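# Set the nut feeder for a batch of five and shut its gate

## Robot

A 6-joint arm with a two-finger parallel gripper is mounted at the origin on the work surface; the furniture and walls round the work are solid. World frame = base frame: x ahead of the robot, y to its left, z up, the work surface at z = 0. Lengths are in m, angles in rad, forces in N, time in s.
With the tool pointing down it reaches from about 0.425 to 0.95 m from the base axis. Payload 14.7 kg.
Tool frame: the origin (TCP) lies midway between the tips of the shut fingers; the grasp point (between the pads) lies grasp_offset behind it (grasp_offset is the distance from the TCP to the grasp point, in m); z points along the fingers, y is the line along which they close (so a half turn about z gives the same grasp; the last joint's range is limited). The gripper opens to 85 mm and grips with 20 to 120 N. Pads are 22 mm wide; open, the fingers measure 114 mm over their backs; the gripper's body (76 mm by 85 mm) begins 54 mm behind the grasp point. The pads swing forward as they close: fully open they stand 13 mm farther back than shut.
Start: joints at [-1.283, 0.48, 1.596, -0, 1.065, -0.047], TCP at [0.214, -0.614, 0.231] pointing down, gripper open.
Joint ranges: [-2.75, 2.75], [-0.82, 2.05], [0.23, 2.67], [-1.56, 4.7], [0.09, 2.69], [-2.92, 2.92]. Speed limits (rad/s): [1.89, 1.89, 2.39, 3.01, 3.01, 3.01].

## Interface

Orientations are given as a rotation vector (axis times angle).
In Python, from rig import observe, get_image, close_job, find_in, trace, grasp_offset gives the robot as it stands. The module is installed in compiled form; this text tells all that it offers.
- The arm moves only by the tool play_rows, never from a script. Its argument "motion" is a list of rows, each an object of numbers: "tx", "ty", "tz": the shift along the tool's x, y, z in cm; "ax", "ay", "az": the turn, a rotation vector about the tool's x, y, z in rad; "hand": the finger opening in cm, from 0 to 8.54. A call has 1 to 5 rows; each row is the pose to reach, as a shift and turn from the pose commanded when the call began, along the tool's axes at that moment; what a row does not reach only later rows make up. A row lasts 1/8 s, in which the tool goes at most 62.5 mm and 10.7 degrees, less where a joint would pass 70% of its speed; a pose out of reach is approached as far as the arm can. A call with a gripper value outside its range is refused whole. The fingers move at their own pace and stop on an object; "newtons" is the grip in N (left out, the last holds). Time passes only in rows, so rows that repeat a pose let the fingers close. It gives the time, the measured TCP pose, the force, the opening and the grip force at its end, in the units of the state.
- observe(): the state, without advancing time (a new reading comes with each control period).
- get_image(name): name is "scene" or "top" or "wrist"; returns a dict with "pixels" (420x560x3 uint8, red, green, blue), "mtx" (3x3 intrinsics, pixels), "k1" (the pictures are not rectified: a ray, as slopes to the right and down, at radius r is drawn at 1 + k1 r^2 times it, then the intrinsics apply), "view" (4x4, takes a point from world to camera coordinates); the wrist camera has in their place "mount" (4x4, takes a point from camera to tool coordinates, whose origin is the TCP and whose axes are the flange's). Camera axes: x right, y down, z forward; pixel columns grow to the right and rows downward; lengths in m; the calibration is good to about 2 mm. A picture is of the moment at which its call begins: read the wrist's pose just before it. There is no depth.
- close_job(): hands the job in; it is judged then, once.
Trained networks look in a picture, given as the dict that the camera call returned (one of the last four; its "shot" number tells which), for a name from the list of things; names that differ only in an ending like _2 or _b are one class to them, and where a whole thing is asked for, a point or a joint stands for the part that bears it (a point fixed in the world has none). Each returns a list of dicts, best first, with "score" (0 to 1); they miss things now and then, are a little off and sometimes report something else, mostly with a low value. They report only what shows in the picture. A call takes as long as a camera call.
- find_in(picture, thing): "position" ([x, y, z] in m, in the coordinates of the camera as it stood for that picture, good to about 4 mm: the middle of the surface that is visible of it).
- trace(picture, thing): "mask" (420x560 bool, what is visible of it).
The state is a dict: "time_s": time; "joint_pos": joint angles; "qd": joint speeds; "joint_torque": joint torques, N m; "position": TCP position; "orientation": TCP orientation; "contact_force": force on the tool from outside, world axes, zero at the start; "ft_torque": the same for the moment, N m; "gripper_width": opening from 0.0 (shut) to 1.0 (fully open); "grip_force": force on a finger pad.
Only numpy, scipy, OpenCV 4.12 (cv2) and the standard library are available. Lean on these libraries where they do the work, as an engineer would, in place of code of your own. Each camera call takes 0.05 s, during which the arm holds its last target. There are 200 camera calls.

## Task

Get the nut feeder ready for the next batch: with a fingertip, roll the batch counter's wheel step by step until the face with five dots lies on top, and push the feeder's sliding gate fully shut across the trough until its spring catch clicks in behind it. Leave the things lying around where they are.

Things in the scene. Friction and masses are not known exactly. Their poses are not given: they have to be found in the camera images.
- counter: Batch counter, fixed: base plate 130 (x) x 112 mm, two grey cheeks (tops 86 mm above the table), on its -y side a closed grey box 97 mm high (y -61 to -35 mm). Between the cheeks turns an aluminium finger wheel. Origin: on the table under the wheel's middle; x, y level, front is -x. Stands left or right of the feeder, turned up to 0.25 rad.
- wheel_axle (a point): Centre of the finger wheel, 64 mm above the table, halfway along its axle, which runs along the counter's y. Wheel: 52 mm wide, a six-sided drum with flat faces 33 mm from the axle and a straight rib 6 mm thick on each of its six edges, reaching 56 mm from the axle. The faces carry one to six black 7 mm dots, in running order round the wheel.
- wheel_top (a point): Fixed point 33 mm above the axle: the middle of the top face, 97 mm above the table. The number of dots there is the setting. At rest this face is level and the ribs beside it lean 30 degrees to the front and to the back of upright, tips 112 mm above the table, 28 mm before and behind the axle. The next face toward the front has one dot more.
- batch_wheel (a joint): Wheel angle, rad; grows as the wheel's top moves to the counter's +x (back). Clicks every 1.047: n dots on top at (n - 1) x 1.047, five at 4.189; stops before one and after six. Starts on one, two or three, rarely halfway between two. A click takes about 5 N at a rib tip; a rib pushed past upright makes it run on by itself. One step: push a rib tip from 30 degrees before to 10-25 past upright.
- feeder: Nut feeder, fixed: base plate x -120 to 130, y -140 to 70 mm; grey hopper with nuts at its back (x 0 to 122, y -72 to 72 mm, rim 113 mm above the table); from it an open trough, 56 mm wide inside, walls 72 mm high, runs to the front (-x) along y = 0. Origin: on the table, under the trough's middle line at the hopper's front. Turned up to 0.25 rad.
- gate_push (a point): Point on the outer (-y) face of the gate's push pad, 88 mm above the table. The gate, an upright 4 mm steel plate, slides along the feeder's y through slots in the trough's walls, 60 mm before the hopper; the pad on its -y end is 36 mm wide (x), 8 mm thick, 42 to 104 mm above the table. Guides and catch under its path are up to 51 mm high: push 60 to 95 mm above the table.
- gate (a joint): How far the gate has been pushed toward the feeder's +y, m: 0 to 0.012 at the start (open), 0.060 fully shut at its stop. Friction takes about 4 N, the catch adds up to about 3 N over the last 25 mm. It stays where it is left.
- gate_catch (a joint): The spring catch, a small steel slide with a round knob in front of the gate's guide: 0 when sprung out, up to about 0.008 m while the gate's pin pushes it aside. The pin gets past it when the gate is at about 0.059; the catch then springs back to 0 behind the pin and the gate can slide back no more than 3 mm.
- paste_jar: bystander: jar 60 mm wide, 68 mm high, origin under its centre
- wrench: bystander: combination wrench 203 mm long, 10 mm thick, lying flat
- gas_cup: bystander: small ceramic nozzle 19 mm wide, 47 mm high, standing

How it is judged:
By the outcome, as a careful person would: the job done as asked, in the order asked, and still so for the second after the job is handed in, with the robot touching nothing.
It also fails if it takes over 67 s, if anything falls off the work surface, if the arm or the gripper's body presses on something with over 40 N, if the wrist force passes 120 N, or if a joint passes its speed limit or range.

## Working session

There is one attempt and no reset: what is moved stays moved. The work goes in short steps, Python scripts to look and compute and a tool call to move; the robot and the scene stay as the last step left them, time stands still between calls to the robot, and variables do not carry over. Pictures are saved under pics/ and viewed, at most 10 in all, crops included, and the job is handed in when it is done.

Besides the shell and the picture viewer there is one more tool, called after ">>>" by a JSON object that holds its "name" and its "arguments". play_rows: Moves the arm, as the interface text tells. Its arguments: {"type":"object","properties":{"motion":{"type":"array","items":{"type":"object","properties":{"tx":{"type":"number"},"ty":{"type":"number"},"tz":{"type":"number"},"ax":{"type":"number"},"ay":{"type":"number"},"az":{"type":"number"},"hand":{"type":"number"}}}},"newtons":{"type":"number"}},"required":["motion"]}

```bash
mkdir -p pics; cat > h.py <<'E'
import numpy as np, cv2
from rig import *
def w(p,P):
    V=np.array(p["view"]); return np.linalg.inv(V)@np.r_[P,1]
def proj(p,X):
    V=np.array(p["view"]); X=np.atleast_2d(X); c=(V@np.c_[X,np.ones(len(X))].T).T[:,:3]
    s=c[:,:2]/c[:,2:]; s=s*(1+p["k1"]*(s**2).sum(1,keepdims=True)); K=np.array(p["mtx"])
    return np.c_[s[:,0]*K[0,0]+K[0,2], s[:,1]*K[1,1]+K[1,2]]
def ray(p,u,v,z):
    K=np.array(p["mtx"]); d=np.array([(u-K[0,2])/K[0,0],(v-K[1,2])/K[1,1]]); s=d.copy()
    for _ in range(20): s=d/(1+p["k1"]*(s@s))
    Vi=np.linalg.inv(np.array(p["view"])); o=Vi[:3,3]; r=Vi[:3,:3]@np.r_[s,1]
    return o+r*(z-o[2])/r[2]
def save(p,n): cv2.imwrite("pics/"+n,p["pixels"][:,:,::-1])
E
python3 - <<'E'
from h import *
np.set_printoptions(precision=4,suppress=True)
print(observe(), grasp_offset)
for n in("scene","top"):
    p=get_image(n); save(p,n+"1.png"); print(n,np.linalg.inv(np.array(p["view"])),p["mtx"],p["k1"])
    for t in("counter","batch_wheel","wheel_top","feeder","gate","gate_push","gate_catch","paste_jar","wrench","gas_cup"):
        try:
            print(t,[(round(d["score"],2),w(p,d["position"])[:3]) for d in find_in(p,t)[:2]])
        except Exception as e: print(t,e)
E
```

```text
{'time_s': 0.0, 'joint_pos': array([-1.2826,  0.4808,  1.5969,  0.    ,  1.065 , -0.0466]), 'qd': array([-0.0003,  0.0014, -0.0007, -0.0009, -0.0002, -0.0003]), 'joint_torque': array([  0.0068, -95.0604, -43.0175,   0.0005,   0.0127,   0.    ]), 'position': array([ 0.2135, -0.6135,  0.2307]), 'orientation': array([-3.0966, -0.5233,  0.0002]), 'contact_force': array([ 0.1233, -0.2991,  0.427 ]), 'ft_torque': array([ 0.0104, -0.0116, -0.0422]), 'grip_force': 0.0, 'gripper_width': 1.000077194120368} 0.0187
scene [[-0.476  -0.4703  0.7432 -0.5154]
 [-0.8794  0.2462 -0.4075  0.6146]
 [ 0.0087 -0.8475 -0.5307  0.7818]
 [ 0.      0.      0.      1.    ]] [[441.6867   0.     279.7008]
 [  0.     441.6867 210.4704]
 [  0.       0.       1.    ]] -0.13221040562597597
counter [(0.64, array([0.5339, 0.1551, 0.0589])), (0.43, array([0.5247, 0.1561, 0.0829]))]
batch_wheel [(0.6, array([0.5281, 0.1569, 0.0824]))]
wheel_top [(0.97, array([0.5247, 0.1633, 0.0645]))]
feeder [(0.88, array([ 0.6559, -0.101 ,  0.0696])), (0.59, array([0.531 , 0.1595, 0.0647]))]
gate []
gate_push [(0.31, array([ 0.6559, -
[... 223 characters left out ...]

 [-0.9998 -0.0163  0.0145  0.0506]
 [-0.013  -0.086  -0.9962  1.685 ]
 [ 0.      0.      0.      1.    ]] [[516.7566   0.     282.3197]
 [  0.     516.7566 210.687 ]
 [  0.       0.       1.    ]] -0.06716713152922046
counter [(0.68, array([0.5419, 0.1466, 0.0662]))]
batch_wheel [(0.7, array([0.552 , 0.1581, 0.0979]))]
wheel_top [(0.89, array([0.5447, 0.1401, 0.0658]))]
feeder []
gate [(0.43, array([ 0.5323, -0.2694,  0.0826])), (0.19, array([ 0.5926, -0.1939,  0.0303]))]
gate_push [(0.45, array([ 0.5306, -0.2723,  0.0855]))]
gate_catch [(0.57, array([ 0.5067, -0.2437,  0.0442]))]
paste_jar [(0.57, array([0.5408, 0.3889, 0.0713]))]
wrench [(0.61, array([0.3433, 0.292 , 0.0142]))]
gas_cup []
```

View pics/scene1.png

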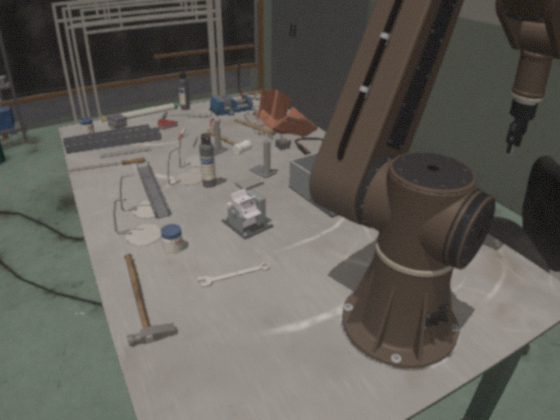

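```bash
python3 -c "
import cv2
i=cv2.imread('pics/top1.png'); i=i[80:280,130:430]; cv2.imwrite('pics/top1c.png',cv2.resize(i,(800,533),interpolation=cv2.INTER_CUBIC))"
```

```text
(no output)
```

View pics/top1c.png

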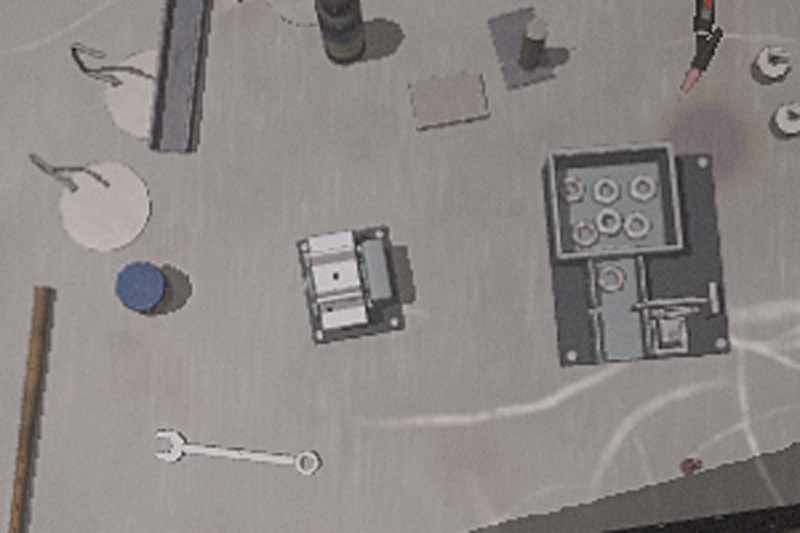

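The overview picture shows the counter at about crop (350,285) with one dot on top (336,276), so it needs 4 steps. The feeder is on the right, with its gate pad at crop (714,297).

```bash
cat > fit.py <<'E'
from h import *
np.set_printoptions(precision=4,suppress=True)
p=get_image("top")
c=lambda L,z:np.array([ray(p,130+a/2.6667,80+b/2.6667,z) for a,b in L])
def rigid(M,W):
    M=np.array(M);W=W[:,:2]; m=M.mean(0);q=W.mean(0)
    A=(M-m);B=(W-q); th=np.arctan2((A[:,0]*B[:,1]-A[:,1]*B[:,0]).sum(),(A*B).sum())
    R=np.array([[np.cos(th),-np.sin(th)],[np.sin(th),np.cos(th)]]); t=q-R@m
    return t,th,W-(M@R.T+t)
C=c([(299,242),(385,227),(404,330),(316,343)],.008)
print(rigid([(.065,.056),(.065,-.056),(-.065,-.056),(-.065,.056)],C))
F=c([(560,366),(729,352),(716,152)],.008)
print(rigid([(-.12,.07),(-.12,-.14),(.13,-.14)],F))
H=c([(545,150),(674,143),(685,247),(556,258)],.113)
print(rigid([(.122,.072),(.122,-.072),(0,-.072),(0,.072)],H))
print("pad outer",c([(720,284),(720,310)],.104),"dot",c([(336,276)],.097))
from scipy.spatial.transform import Rotation as R
s=observe(); print(R.from_rotvec(s["orientation"]).as_matrix())
E
python3 fit.py
```

```text
(array([0.5536, 0.1441]), np.float64(0.18681168862356212), array([[-0.0007, -0.0019],
       [-0.0012,  0.0025],
       [-0.0006,  0.001 ],
       [ 0.0025, -0.0017]]))
(array([ 0.5861, -0.1731]), np.float64(0.07781124523715675), array([[-0.0025, -0.0003],
       [ 0.0016,  0.0024],
       [ 0.0009, -0.0021]]))
(array([ 0.5842, -0.1708]), np.float64(0.09454186248186948), array([[ 0.0027,  0.004 ],
       [ 0.    , -0.0025],
       [-0.0005, -0.0035],
       [-0.0022,  0.0019]]))
pad outer [[ 0.5494 -0.2882  0.104 ]
 [ 0.5191 -0.2881  0.104 ]] dot [[0.5525 0.1568 0.097 ]]
[[ 0.9445  0.3286 -0.    ]
 [ 0.3286 -0.9445  0.0001]
 [ 0.     -0.0001 -1.    ]]
```

>>> {"name": "play_rows", "arguments": {"motion": [{"tx": 6, "ty": -3, "hand": 0}, {"tx": 12, "ty": -6, "az": 0.05, "hand": 0}, {"tx": 18, "ty": -9, "az": 0.1, "hand": 0}, {"tx": 24, "ty": -12, "az": 0.148, "hand": 0}, {"tx": 30, "ty": -15.3, "az": 0.148, "hand": 0}]}}

```text
schema error: expected keys tx, ty, tz, ax, ay, az, hand
```

>>> {"name": "play_rows", "arguments": {"motion": [{"tx": 6, "ty": -3, "tz": 0, "ax": 0, "ay": 0, "az": 0, "hand": 0}, {"tx": 12, "ty": -6, "tz": 0, "ax": 0, "ay": 0, "az": 0.05, "hand": 0}, {"tx": 18, "ty": -9, "tz": 0, "ax": 0, "ay": 0, "az": 0.1, "hand": 0}, {"tx": 24, "ty": -12, "tz": 0, "ax": 0, "ay": 0, "az": 0.148, "hand": 0}, {"tx": 30, "ty": -15.3, "tz": 0, "ax": 0, "ay": 0, "az": 0.148, "hand": 0}]}}

```text
time_s: 1.78
position: [0.4316, -0.3873, 0.2315]
orientation: [3.128, 0.291, 0.001]
contact_force: [0.2, -1.3, 1.3]
gripper_width: -0.001
grip_force: 0.0
```

>>> {"name": "play_rows", "arguments": {"motion": [{"tx": 1.8, "ty": -6, "tz": 0, "ax": 0, "ay": 0, "az": 0, "hand": 0}, {"tx": 3.6, "ty": -12, "tz": 0, "ax": 0, "ay": 0, "az": 0, "hand": 0}, {"tx": 5.3, "ty": -18, "tz": 0, "ax": 0, "ay": 0, "az": 0, "hand": 0}, {"tx": 7, "ty": -24, "tz": 0, "ax": 0, "ay": 0, "az": 0, "hand": 0}, {"tx": 8.8, "ty": -30, "tz": 0, "ax": 0, "ay": 0, "az": 0, "hand": 0}]}}

```text
time_s: 2.4
position: [0.461, -0.0759, 0.2316]
orientation: [3.128, 0.292, 0.001]
contact_force: [1.4, 0.3, 0.4]
gripper_width: -0.002
grip_force: 0.0
```

>>> {"name": "play_rows", "arguments": {"motion": [{"tx": 1.8, "ty": -6, "tz": 0, "ax": 0, "ay": 0, "az": 0, "hand": 0}, {"tx": 3.6, "ty": -12, "tz": 0, "ax": 0, "ay": 0, "az": 0, "hand": 0}, {"tx": 5.8, "ty": -18, "tz": 1, "ax": 0, "ay": 0, "az": 0, "hand": 0}, {"tx": 5.8, "ty": -19.9, "tz": 2, "ax": 0, "ay": 0, "az": 0, "hand": 0}, {"tx": 5.8, "ty": -19.9, "tz": 2, "ax": 0, "ay": 0, "az": 0, "hand": 0}]}}

```text
time_s: 3.02
position: [0.4804, 0.1298, 0.2107]
orientation: [3.127, 0.297, -0.002]
contact_force: [-0.0, 0.2, 0.9]
gripper_width: 0.001
grip_force: 0.0
```

```bash
cat > wr.py <<'E'
from h import *
import sys
from scipy.spatial.transform import Rotation as R
np.set_printoptions(precision=4,suppress=True)
def wrist():
    s=observe(); p=get_image("wrist"); T=np.eye(4); T[:3,:3]=R.from_rotvec(s["orientation"]).as_matrix(); T[:3,3]=s["position"]
    p["view"]=np.linalg.inv(T@np.array(p["mount"])); return s,p
def cpts(o,y,P):
    c,n=np.cos(y),np.sin(y); P=np.array(P,float); return np.c_[o[0]+c*P[:,0]-n*P[:,1],o[1]+n*P[:,0]+c*P[:,1],P[:,2]]
E
python3 - <<'E'
from wr import *
s,p=wrist(); print(s["time_s"],s["position"],s["orientation"],s["contact_force"]); print(p["mount"])
im=p["pixels"].copy()
P=[(-.028,-.026,.112),(-.028,.026,.112),(.028,-.026,.112),(.028,.026,.112),(0,0,.097)]
for u,v in proj(p,cpts((.552,.1567),.187,P)): cv2.circle(im,(int(u),int(v)),3,(255,0,0),1)
p["pixels"]=im; save(p,"w1.png")
E
```

```text
3.025 [0.4804 0.1298 0.2107] [ 3.1274  0.2974 -0.0019] [-0.0484  0.1721  0.8516]
[[-0.     -0.9598 -0.2806  0.0712]
 [ 1.      0.0002 -0.0008 -0.0006]
 [ 0.0008 -0.2806  0.9598 -0.1428]
 [ 0.      0.      0.      1.    ]]
```

View pics/w1.png

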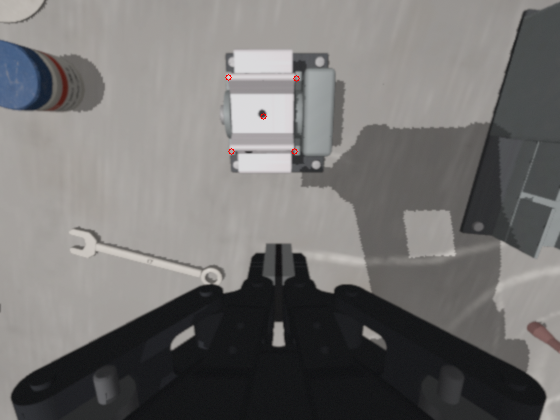

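Overlay matches the wheel (dot at (263,115), ribs at rows 77 and 151). One dot is on top, confirmed.

>>> {"name": "play_rows", "arguments": {"motion": [{"tx": 1.5, "ty": -1.3, "tz": 4, "ax": 0, "ay": 0, "az": 0, "hand": 0}, {"tx": 2.3, "ty": -1.3, "tz": 8, "ax": 0, "ay": 0, "az": 0, "hand": 0}, {"tx": 2.3, "ty": -1.3, "tz": 10.4, "ax": 0, "ay": 0, "az": 0, "hand": 0}, {"tx": 2.3, "ty": -1.3, "tz": 10.4, "ax": 0, "ay": 0, "az": 0, "hand": 0}]}}

```text
time_s: 3.58
position: [0.5005, 0.1441, 0.1064]
orientation: [3.128, 0.291, -0.004]
contact_force: [0.1, -1.0, -0.3]
gripper_width: 0.003
grip_force: 0.0
```

```bash
cat > st.py <<'E'
from wr import *
s=observe(); d=s["position"][:2]-[.552,.1567]; c,n=np.cos(.187),np.sin(.187)
print(s["time_s"],"counter xyz",np.r_[c*d[0]+n*d[1],-n*d[0]+c*d[1],s["position"][2]],s["contact_force"],s["orientation"])
E
python3 st.py
```

```text
3.575 counter xyz [-0.0529 -0.0028  0.1064] [ 0.133  -1.0037 -0.2519] [ 3.1276  0.2908 -0.0043]
```

>>> {"name": "play_rows", "arguments": {"motion": [{"tx": 1.4, "ty": 0, "tz": 0, "ax": 0, "ay": 0, "az": 0, "hand": 0}, {"tx": 2.6, "ty": 0, "tz": 0, "ax": 0, "ay": 0, "az": 0, "hand": 0}, {"tx": 3.8, "ty": 0, "tz": 0, "ax": 0, "ay": 0, "az": 0, "hand": 0}, {"tx": 4.9, "ty": 0, "tz": 0, "ax": 0, "ay": 0, "az": 0, "hand": 0}, {"tx": 4.9, "ty": 0, "tz": 0, "ax": 0, "ay": 0, "az": 0, "hand": 0}]}}

```text
time_s: 4.2
position: [0.5513, 0.1549, 0.1082]
orientation: [-3.128, -0.293, -0.004]
contact_force: [0.0, -0.4, -0.3]
gripper_width: -0.0
grip_force: 0.0
```

```bash
python3 st.py; python3 - <<'E'
from wr import *
s,p=wrist(); p["pixels"]=np.hstack([p["pixels"][:300,150:450],get_image("scene")["pixels"][150:250,200:300].repeat(3,0).repeat(3,1)]); save(p,"w2.png")
E
```

```text
4.2 counter xyz [-0.001  -0.0016  0.1082] [ 0.0421 -0.3822 -0.2932] [-3.1276 -0.2926 -0.0043]
```

View pics/w2.png

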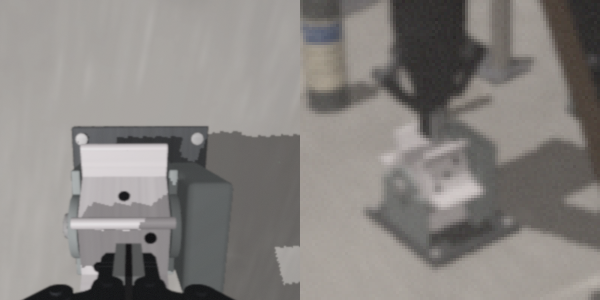

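>>> {"name": "play_rows", "arguments": {"motion": [{"tx": 0, "ty": 0, "tz": -2.5, "ax": 0, "ay": 0, "az": 0, "hand": 0}, {"tx": -0.5, "ty": 0, "tz": -3, "ax": 0, "ay": 0, "az": 0, "hand": 0}, {"tx": -5.2, "ty": -0.2, "tz": -3, "ax": 0, "ay": 0, "az": 0, "hand": 0}, {"tx": -5.2, "ty": -0.2, "tz": -2, "ax": 0, "ay": 0, "az": 0, "hand": 0}, {"tx": -5.2, "ty": -0.2, "tz": 0.2, "ax": 0, "ay": 0, "az": 0, "hand": 0}]}}

```text
time_s: 4.92
position: [0.4983, 0.1471, 0.1055]
orientation: [-3.128, -0.293, -0.004]
contact_force: [0.4, 0.9, -0.2]
gripper_width: -0.001
grip_force: 0.0
```

>>> {"name": "play_rows", "arguments": {"motion": [{"tx": 0, "ty": 0, "tz": 0, "ax": 0, "ay": 0, "az": 0, "hand": 0}, {"tx": 0, "ty": 0, "tz": 0, "ax": 0, "ay": 0, "az": 0, "hand": 0}]}}

```text
time_s: 5.18
position: [0.4981, 0.147, 0.1055]
orientation: [-3.128, -0.293, 0.0]
contact_force: [0.4, -0.4, 0.6]
gripper_width: 0.0
grip_force: 0.0
```

```bash
python3 st.py
```

```text
5.175 counter xyz [-0.0548  0.0005  0.1055] [ 0.3664 -0.3869  0.6071] [-3.1279 -0.2929  0.0001]
```

>>> {"name": "play_rows", "arguments": {"motion": [{"tx": 1.6, "ty": 0, "tz": 0, "ax": 0, "ay": 0, "az": 0, "hand": 0}, {"tx": 2.8, "ty": 0, "tz": 0, "ax": 0, "ay": 0, "az": 0, "hand": 0}, {"tx": 4.0, "ty": 0, "tz": 0, "ax": 0, "ay": 0, "az": 0, "hand": 0}, {"tx": 5.2, "ty": 0, "tz": 0, "ax": 0, "ay": 0, "az": 0, "hand": 0}, {"tx": 5.2, "ty": 0, "tz": 0, "ax": 0, "ay": 0, "az": 0, "hand": 0}]}}

```text
time_s: 5.8
position: [0.5508, 0.157, 0.1056]
orientation: [-3.128, -0.293, -0.003]
contact_force: [0.5, 0.2, 0.8]
gripper_width: 0.001
grip_force: 0.0
```

```bash
python3 st.py
```

```text
5.8 counter xyz [-0.0011  0.0005  0.1056] [0.5448 0.1926 0.8407] [-3.1277 -0.2928 -0.0031]
```

>>> {"name": "play_rows", "arguments": {"motion": [{"tx": 0, "ty": 0, "tz": -2.5, "ax": 0, "ay": 0, "az": 0, "hand": 0}, {"tx": -0.5, "ty": 0, "tz": -3, "ax": 0, "ay": 0, "az": 0, "hand": 0}, {"tx": -5.2, "ty": 0, "tz": -3, "ax": 0, "ay": 0, "az": 0, "hand": 0}, {"tx": -5.2, "ty": 0, "tz": -3, "ax": 0, "ay": 0, "az": 0, "hand": 0}, {"tx": -5.2, "ty": 0, "tz": -3, "ax": 0, "ay": 0, "az": 0, "hand": 0}]}}

```text
time_s: 6.42
position: [0.4982, 0.1471, 0.1354]
orientation: [-3.128, -0.293, -0.001]
contact_force: [-0.1, 0.7, 0.4]
gripper_width: -0.003
grip_force: 0.0
```

```bash
python3 st.py; python3 - <<'E'
from wr import *
s,p=wrist(); p["pixels"]=np.hstack([p["pixels"][:300,150:450],get_image("scene")["pixels"][150:250,200:300].repeat(3,0).repeat(3,1)]); save(p,"w3.png")
E
```

```text
6.425 counter xyz [-0.0547  0.0005  0.1354] [-0.0564  0.7339  0.3592] [-3.1278 -0.2929 -0.0014]
```

View pics/w3.png

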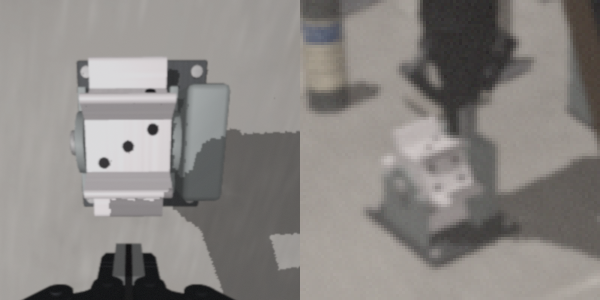

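Three dots lie on top (104,162)-(152,129). Two more identical steps are needed.

>>> {"name": "play_rows", "arguments": {"motion": [{"tx": 0, "ty": 0, "tz": 3, "ax": 0, "ay": 0, "az": 0, "hand": 0}, {"tx": 0, "ty": 0, "tz": 3, "ax": 0, "ay": 0, "az": 0, "hand": 0}, {"tx": 0, "ty": 0, "tz": 3, "ax": 0, "ay": 0, "az": 0, "hand": 0}]}}

```text
time_s: 6.9
position: [0.4983, 0.1471, 0.1057]
orientation: [3.128, 0.293, -0.0]
contact_force: [0.3, 0.0, -0.6]
gripper_width: 0.0
grip_force: 0.0
```

>>> {"name": "play_rows", "arguments": {"motion": [{"tx": 1.6, "ty": 0, "tz": 0, "ax": 0, "ay": 0, "az": 0, "hand": 0}, {"tx": 2.8, "ty": 0, "tz": 0, "ax": 0, "ay": 0, "az": 0, "hand": 0}, {"tx": 4.0, "ty": 0, "tz": 0, "ax": 0, "ay": 0, "az": 0, "hand": 0}, {"tx": 5.2, "ty": 0, "tz": 0, "ax": 0, "ay": 0, "az": 0, "hand": 0}, {"tx": 5.2, "ty": 0, "tz": 0, "ax": 0, "ay": 0, "az": 0, "hand": 0}]}}

```text
time_s: 7.52
position: [0.5509, 0.157, 0.1058]
orientation: [-3.128, -0.293, -0.003]
contact_force: [-0.3, 0.4, -1.2]
gripper_width: -0.003
grip_force: 0.0
```

>>> {"name": "play_rows", "arguments": {"motion": [{"tx": 0, "ty": 0, "tz": -2.5, "ax": 0, "ay": 0, "az": 0, "hand": 0}, {"tx": -0.5, "ty": 0, "tz": -3, "ax": 0, "ay": 0, "az": 0, "hand": 0}, {"tx": -5.2, "ty": 0, "tz": -3, "ax": 0, "ay": 0, "az": 0, "hand": 0}, {"tx": -5.2, "ty": 0, "tz": -3, "ax": 0, "ay": 0, "az": 0, "hand": 0}, {"tx": -5.2, "ty": 0, "tz": 0, "ax": 0, "ay": 0, "az": 0, "hand": 0}]}}

```text
time_s: 8.15
position: [0.4994, 0.1474, 0.1066]
orientation: [-3.127, -0.293, -0.007]
contact_force: [1.1, 0.6, 0.2]
gripper_width: 0.003
grip_force: 0.0
```

>>> {"name": "play_rows", "arguments": {"motion": [{"tx": 0, "ty": 0, "tz": 0, "ax": 0, "ay": 0, "az": 0, "hand": 0}, {"tx": 0, "ty": 0, "tz": 0, "ax": 0, "ay": 0, "az": 0, "hand": 0}]}}

```text
time_s: 8.4
position: [0.4982, 0.1471, 0.1057]
orientation: [-3.128, -0.293, -0.0]
contact_force: [-0.2, -0.2, 0.6]
gripper_width: -0.001
grip_force: 0.0
```

>>> {"name": "play_rows", "arguments": {"motion": [{"tx": 1.6, "ty": 0, "tz": 0, "ax": 0, "ay": 0, "az": 0, "hand": 0}, {"tx": 2.8, "ty": 0, "tz": 0, "ax": 0, "ay": 0, "az": 0, "hand": 0}, {"tx": 4.0, "ty": 0, "tz": 0, "ax": 0, "ay": 0, "az": 0, "hand": 0}, {"tx": 5.2, "ty": 0, "tz": 0, "ax": 0, "ay": 0, "az": 0, "hand": 0}, {"tx": 5.2, "ty": 0, "tz": 0, "ax": 0, "ay": 0, "az": 0, "hand": 0}]}}

```text
time_s: 9.02
position: [0.5509, 0.157, 0.1057]
orientation: [-3.128, -0.293, -0.003]
contact_force: [0.2, 0.5, -0.4]
gripper_width: 0.001
grip_force: 0.0
```

>>> {"name": "play_rows", "arguments": {"motion": [{"tx": 0, "ty": 0, "tz": -2.5, "ax": 0, "ay": 0, "az": 0, "hand": 0}, {"tx": -0.5, "ty": 0, "tz": -3, "ax": 0, "ay": 0, "az": 0, "hand": 0}, {"tx": -5.2, "ty": 0, "tz": -3, "ax": 0, "ay": 0, "az": 0, "hand": 0}, {"tx": -5.2, "ty": 0, "tz": -5, "ax": 0, "ay": 0, "az": 0, "hand": 0}, {"tx": -5.2, "ty": 0, "tz": -5, "ax": 0, "ay": 0, "az": 0, "hand": 0}]}}

```text
time_s: 9.65
position: [0.4983, 0.1471, 0.1562]
orientation: [-3.128, -0.293, -0.004]
contact_force: [0.3, -0.3, 0.5]
gripper_width: -0.002
grip_force: 0.0
```

```bash
python3 st.py; python3 - <<'E'
from wr import *
s,p=wrist(); p["pixels"]=np.hstack([p["pixels"][:300,150:450],get_image("scene")["pixels"][150:250,200:300].repeat(3,0).repeat(3,1)]); save(p,"w4.png")
E
```

```text
9.65 counter xyz [-0.0545  0.0006  0.1562] [ 0.2938 -0.3074  0.4549] [-3.1275 -0.2931 -0.004 ]
```

View pics/w4.png

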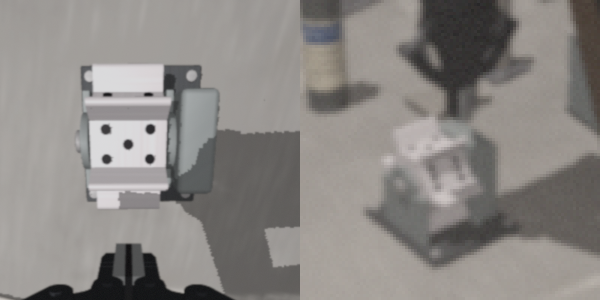

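Five dots on top, ribs symmetric; the wheel is at rest. Now the gate: fly round to its -y side.

>>> {"name": "play_rows", "arguments": {"motion": [{"tx": -0.6, "ty": 5, "tz": -4, "ax": 0, "ay": 0, "az": 0, "hand": 0}, {"tx": -1.2, "ty": 11, "tz": -7, "ax": 0, "ay": 0, "az": 0.03, "hand": 0}, {"tx": -1.8, "ty": 17, "tz": -7, "ax": 0, "ay": 0, "az": 0.06, "hand": 0}, {"tx": -2.4, "ty": 23, "tz": -7, "ax": 0, "ay": 0, "az": 0.1, "hand": 0}, {"tx": -3, "ty": 29, "tz": -7, "ax": 0, "ay": 0, "az": 0.1, "hand": 0}]}}

```text
time_s: 10.38
position: [0.5224, -0.1457, 0.2246]
orientation: [-3.139, -0.135, 0.0]
contact_force: [1.5, 1.0, 0.6]
gripper_width: 0.001
grip_force: 0.0
```

>>> {"name": "play_rows", "arguments": {"motion": [{"tx": 0, "ty": 6, "tz": 0, "ax": 0, "ay": 0, "az": 0, "hand": 0}, {"tx": 0, "ty": 12, "tz": 0, "ax": 0, "ay": 0, "az": 0, "hand": 0}, {"tx": 0, "ty": 18, "tz": 0, "ax": 0, "ay": 0, "az": 0, "hand": 0}, {"tx": 0, "ty": 20.7, "tz": 0, "ax": 0, "ay": 0, "az": 0, "hand": 0}, {"tx": 0, "ty": 20.7, "tz": 0, "ax": 0, "ay": 0, "az": 0, "hand": 0}]}}

```text
time_s: 11.0
position: [0.54, -0.3518, 0.2238]
orientation: [-3.138, -0.133, 0.001]
contact_force: [0.2, 0.2, -0.3]
gripper_width: 0.002
grip_force: 0.0
```

```bash
python3 - <<'E'
from wr import *
s,p=wrist(); print(s["time_s"],s["position"],s["orientation"])
for t in("gate","gate_push","gate_catch"): print(t,[(round(d["score"],2),w(p,d["position"])[:3]) for d in find_in(p,t)[:2]])
im=p["pixels"].copy()
P=[(-.042,-.111,.104),(-.078,-.111,.104),(-.12,-.14,.008),(.13,-.14,.008),(0,-.072,.113),(.122,-.072,.113)]
for u,v in proj(p,cpts((.585,-.172),.085,P)): cv2.circle(im,(int(u),int(v)),3,(255,0,0),1)
p["pixels"]=im; save(p,"w5.png")
E
```

```text
11.0 [ 0.54   -0.3518  0.2238] [-3.1384 -0.1325  0.0012]
gate [(0.82, array([ 0.5365, -0.2686,  0.0815]))]
gate_push [(0.96, array([ 0.5358, -0.2661,  0.08  ]))]
gate_catch [(0.97, array([ 0.5026, -0.2404,  0.0422]))]
```

View pics/w5.png

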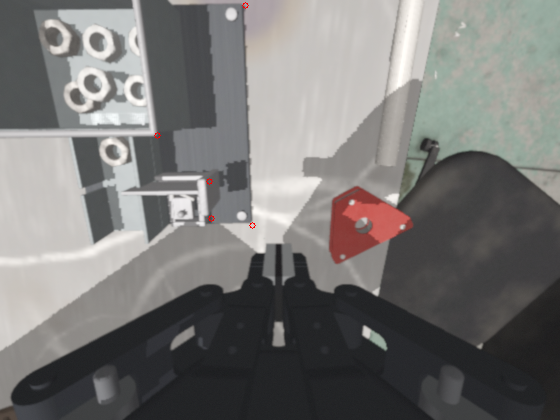

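The overlay fits the feeder and pad (pad edge px (208,181)-(211,217)). I'll turn the tool 90° so the stiff side of the fingertip pushes. First I'll check the red bracket's place at (330-410,188-262).

```bash
python3 - <<'E'
from wr import *
s,p=wrist()
for uv in((330,250),(332,195),(410,225)): print(ray(p,*uv,0),ray(p,*uv,.04))
print(s["joint_pos"],cpts((.585,-.172),.085,[(-.063,-.140,.08),(-.063,-.111,.08),(-.063,-.06,.08)]))
E
```

```text
[ 0.4474 -0.4279  0.    ] [ 0.4652 -0.4185  0.04  ]
[ 0.5254 -0.4197  0.    ] [ 0.5348 -0.4113  0.04  ]
[ 0.4933 -0.5301  0.    ] [ 0.5062 -0.5097  0.04  ]
[-0.6205  0.4769  1.6196  0.0002  1.046   0.8627] [[ 0.5341 -0.3168  0.08  ]
 [ 0.5317 -0.2879  0.08  ]
 [ 0.5273 -0.2371  0.08  ]]
```

>>> {"name": "play_rows", "arguments": {"motion": [{"tx": 0, "ty": 0, "tz": 0, "ax": 0, "ay": 0, "az": -0.18, "hand": 0}, {"tx": 0, "ty": 0, "tz": 0, "ax": 0, "ay": 0, "az": -0.36, "hand": 0}, {"tx": 0, "ty": 0, "tz": 0, "ax": 0, "ay": 0, "az": -0.54, "hand": 0}, {"tx": 0, "ty": 0, "tz": 0, "ax": 0, "ay": 0, "az": -0.72, "hand": 0}, {"tx": 0, "ty": 0, "tz": 0, "ax": 0, "ay": 0, "az": -0.9, "hand": 0}]}}

```text
time_s: 11.88
position: [0.5405, -0.3488, 0.2255]
orientation: [2.761, 1.498, 0.0]
contact_force: [0.5, -0.6, -0.2]
gripper_width: -0.004
grip_force: 0.0
```

>>> {"name": "play_rows", "arguments": {"motion": [{"tx": 0, "ty": 0, "tz": 0, "ax": 0, "ay": 0, "az": -0.18, "hand": 0}, {"tx": 0, "ty": 0, "tz": 0, "ax": 0, "ay": 0, "az": -0.36, "hand": 0}, {"tx": 0, "ty": 0, "tz": 0, "ax": 0, "ay": 0, "az": -0.54, "hand": 0}, {"tx": 0, "ty": 0, "tz": 0, "ax": 0, "ay": 0, "az": -0.67, "hand": 0}, {"tx": 0, "ty": 0, "tz": 0, "ax": 0, "ay": 0, "az": -0.67, "hand": 0}]}}

```text
time_s: 12.5
position: [0.5404, -0.3489, 0.2255]
orientation: [2.123, 2.315, 0.0]
contact_force: [-0.6, -0.6, 0.1]
gripper_width: -0.001
grip_force: 0.0
```

```bash
cat > sf.py <<'E'
from wr import *
s=observe(); d=s["position"][:2]-[.585,-.172]; c,n=np.cos(.085),np.sin(.085)
X=R.from_rotvec(s["orientation"]).as_matrix()
print(s["time_s"],"feeder xyz",np.r_[c*d[0]+n*d[1],-n*d[0]+c*d[1],s["position"][2]],s["contact_force"],"tool x yaw-.085:",np.arctan2(X[1,0],X[0,0])-.085)
E
python3 sf.py
```

```text
12.5 feeder xyz [-0.0594 -0.1725  0.2255] [-0.6091 -0.6204  0.0727] tool x yaw-.085: 1.5720993098075078
```

>>> {"name": "play_rows", "arguments": {"motion": [{"tx": 1, "ty": -0.3, "tz": 5, "ax": 0, "ay": 0, "az": 0, "hand": 0}, {"tx": 2, "ty": -0.3, "tz": 10, "ax": 0, "ay": 0, "az": 0, "hand": 0}, {"tx": 3, "ty": -0.3, "tz": 14, "ax": 0, "ay": 0, "az": 0, "hand": 0}, {"tx": 3.2, "ty": -0.3, "tz": 14.5, "ax": 0, "ay": 0, "az": 0, "hand": 0}, {"tx": 3.2, "ty": -0.3, "tz": 14.5, "ax": 0, "ay": 0, "az": 0, "hand": 0}]}}

```text
time_s: 13.12
position: [0.5351, -0.3184, 0.0813]
orientation: [2.124, 2.313, 0.0]
contact_force: [-0.2, -0.5, -0.1]
gripper_width: 0.001
grip_force: 0.0
```

>>> {"name": "play_rows", "arguments": {"motion": [{"tx": 0.8, "ty": 0, "tz": 0, "ax": 0, "ay": 0, "az": 0, "hand": 0}, {"tx": 1.6, "ty": 0, "tz": 0, "ax": 0, "ay": 0, "az": 0, "hand": 0}, {"tx": 2.4, "ty": 0, "tz": 0, "ax": 0, "ay": 0, "az": 0, "hand": 0}, {"tx": 3.2, "ty": 0, "tz": 0, "ax": 0, "ay": 0, "az": 0, "hand": 0}, {"tx": 4, "ty": 0, "tz": 0, "ax": 0, "ay": 0, "az": 0, "hand": 0}]}}

```text
time_s: 13.75
position: [0.5313, -0.2781, 0.0806]
orientation: [2.123, 2.314, 0.0]
contact_force: [-0.9, -4.5, 3.5]
gripper_width: 0.001
grip_force: 2.3
```

```bash
python3 sf.py
```

```text
13.75 feeder xyz [-0.0625 -0.1011  0.0806] [-0.8627 -4.4874  3.5235] tool x yaw-.085: 1.5717979316593331
```

>>> {"name": "play_rows", "arguments": {"motion": [{"tx": 0.6, "ty": 0, "tz": 0, "ax": 0, "ay": 0, "az": 0, "hand": 0}, {"tx": 1.2, "ty": 0, "tz": 0, "ax": 0, "ay": 0, "az": 0, "hand": 0}, {"tx": 1.7, "ty": 0, "tz": 0, "ax": 0, "ay": 0, "az": 0, "hand": 0}, {"tx": 2.1, "ty": 0, "tz": 0, "ax": 0, "ay": 0, "az": 0, "hand": 0}, {"tx": 2.4, "ty": 0, "tz": 0, "ax": 0, "ay": 0, "az": 0, "hand": 0}]}}

```text
time_s: 14.38
position: [0.529, -0.2545, 0.0804]
orientation: [2.123, 2.315, -0.0]
contact_force: [-1.6, -7.3, 3.9]
gripper_width: -0.003
grip_force: 3.5
```

>>> {"name": "play_rows", "arguments": {"motion": [{"tx": 0.1, "ty": 0, "tz": 0, "ax": 0, "ay": 0, "az": 0, "hand": 0}, {"tx": 0.2, "ty": 0, "tz": 0, "ax": 0, "ay": 0, "az": 0, "hand": 0}, {"tx": 0.3, "ty": 0, "tz": 0, "ax": 0, "ay": 0, "az": 0, "hand": 0}]}}

```text
time_s: 14.75
position: [0.5287, -0.2513, 0.0803]
orientation: [2.124, 2.315, -0.0]
contact_force: [-0.4, -3.6, 4.7]
gripper_width: 0.0
grip_force: 2.4
```

```bash
python3 sf.py
```

```text
14.75 feeder xyz [-0.0628 -0.0742  0.0803] [-0.4152 -3.6049  4.7061] tool x yaw-.085: 1.5717442174097442
```

>>> {"name": "play_rows", "arguments": {"motion": [{"tx": 0.1, "ty": 0, "tz": 0, "ax": 0, "ay": 0, "az": 0, "hand": 0}, {"tx": 0.2, "ty": 0, "tz": 0, "ax": 0, "ay": 0, "az": 0, "hand": 0}]}}

```text
time_s: 15.0
position: [0.5285, -0.2492, 0.0803]
orientation: [-2.124, -2.315, 0.0]
contact_force: [-1.3, -4.2, 3.0]
gripper_width: -0.004
grip_force: 1.9
```

>>> {"name": "play_rows", "arguments": {"motion": [{"tx": 0.1, "ty": 0, "tz": 0, "ax": 0, "ay": 0, "az": 0, "hand": 0}, {"tx": 0.2, "ty": 0, "tz": 0, "ax": 0, "ay": 0, "az": 0, "hand": 0}]}}

```text
time_s: 15.25
position: [0.5283, -0.2472, 0.0802]
orientation: [-2.124, -2.315, 0.0]
contact_force: [0.9, -3.5, 2.5]
gripper_width: -0.001
grip_force: 2.0
```

>>> {"name": "play_rows", "arguments": {"motion": [{"tx": 0.1, "ty": 0, "tz": 0, "ax": 0, "ay": 0, "az": 0, "hand": 0}, {"tx": 0.2, "ty": 0, "tz": 0, "ax": 0, "ay": 0, "az": 0, "hand": 0}, {"tx": 0.3, "ty": 0, "tz": 0, "ax": 0, "ay": 0, "az": 0, "hand": 0}]}}

```text
time_s: 15.62
position: [0.5281, -0.2447, 0.0803]
orientation: [2.123, 2.315, -0.001]
contact_force: [-3.1, -13.1, -0.2]
gripper_width: 0.002
grip_force: 6.6
```

>>> {"name": "play_rows", "arguments": {"motion": [{"tx": 0.1, "ty": 0, "tz": 0, "ax": 0, "ay": 0, "az": 0, "hand": 0}, {"tx": 0.2, "ty": 0, "tz": 0, "ax": 0, "ay": 0, "az": 0, "hand": 0}]}}

```text
time_s: 15.88
position: [0.5283, -0.2445, 0.0804]
orientation: [2.121, 2.314, -0.002]
contact_force: [-5.1, -30.6, -5.0]
gripper_width: -0.001
grip_force: 14.8
```

>>> {"name": "play_rows", "arguments": {"motion": [{"tx": 0.1, "ty": 0, "tz": 0, "ax": 0, "ay": 0, "az": 0, "hand": 0}, {"tx": 0.2, "ty": 0, "tz": 0, "ax": 0, "ay": 0, "az": 0, "hand": 0}]}}

```text
time_s: 16.12
position: [0.5284, -0.2443, 0.0806]
orientation: [2.119, 2.313, -0.004]
contact_force: [-8.5, -47.7, -7.8]
gripper_width: 0.003
grip_force: 22.9
```

```bash
python3 sf.py
```

```text
16.125 feeder xyz [-0.0626 -0.0672  0.0806] [ -8.5023 -47.7244  -7.7728] tool x yaw-.085: 1.5729954232183438
```

Hard stop reached. Back off, rise, and verify.

>>> {"name": "play_rows", "arguments": {"motion": [{"tx": -1, "ty": 0, "tz": 0, "ax": 0, "ay": 0, "az": 0, "hand": 0}, {"tx": -3, "ty": 0, "tz": 0, "ax": 0, "ay": 0, "az": 0, "hand": 0}, {"tx": -5, "ty": 0, "tz": -4, "ax": 0, "ay": 0, "az": 0, "hand": 0}, {"tx": -6, "ty": 0, "tz": -9, "ax": 0, "ay": 0, "az": 0, "hand": 0}, {"tx": -6, "ty": 0, "tz": -13, "ax": 0, "ay": 0, "az": 0, "hand": 0}]}}

```text
time_s: 16.75
position: [0.5331, -0.3016, 0.2121]
orientation: [2.124, 2.313, 0.001]
contact_force: [0.2, -1.2, 0.1]
gripper_width: 0.002
grip_force: 0.0
```

>>> {"name": "play_rows", "arguments": {"motion": [{"tx": -3, "ty": 0, "tz": 0, "ax": 0, "ay": 0, "az": 0, "hand": 0}, {"tx": -3, "ty": 0, "tz": 0, "ax": 0, "ay": 0, "az": 0, "hand": 0}, {"tx": -3, "ty": 0, "tz": 0, "ax": 0, "ay": 0, "az": 0, "hand": 0}]}}

```text
time_s: 17.12
position: [0.535, -0.3298, 0.2097]
orientation: [-2.124, -2.313, -0.0]
contact_force: [-0.9, 0.7, -0.4]
gripper_width: 0.001
grip_force: 0.0
```

```bash
python3 sf.py; python3 - <<'E'
from wr import *
s,p=wrist()
print("catch",[(round(d["score"],2),w(p,d["position"])[:3]) for d in find_in(p,"gate_catch")[:1]])
im=p["pixels"][:320,100:420]; t=get_image("top")["pixels"][150:230,230:310].repeat(4,0).repeat(4,1)
p["pixels"]=np.hstack([im,t]); save(p,"w6.png")
E
```

```text
17.125 feeder xyz [-0.0632 -0.153   0.2097] [-0.9237  0.6652 -0.3595] tool x yaw-.085: 1.5712637122057076
catch [(0.98, array([ 0.5035, -0.2393,  0.041 ]))]
```

View pics/w6.png

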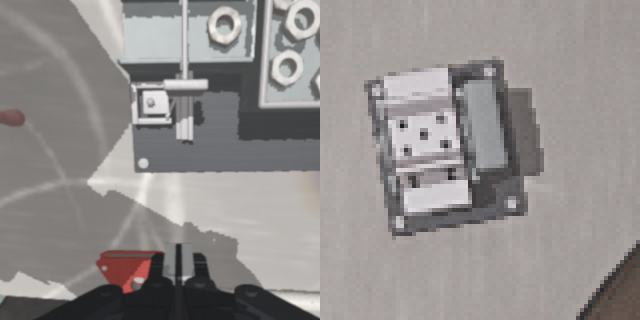

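The gate now spans the trough. The catch is back within 1 mm of its sprung-out place, and the wheel shows five dots at (422,135).

```bash
python3 -c "
from rig import close_job; print(close_job())"
```

```text
the job is handed in; nothing more can be done
None
```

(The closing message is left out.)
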